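# Fasten the open latch of a carrying case

## Robot

A 7-joint arm with a two-finger parallel gripper is mounted at the origin on a cart in front of the work surface, level with it; the furniture and walls round the work are solid. World frame = base frame: x ahead of the robot, y to its left, z up, the work surface at z = 0. Lengths are in m, angles in degrees, forces in N, time in s.
With the tool pointing down it reaches from about 0.4 to 0.875 m from the base axis. Payload 6.5 kg.
Tool frame: the origin (TCP) lies at the very end of the fingers, on their centre line; the grasp point (between the pads) lies 19 mm behind it; z points along the fingers, y is the line along which they close (so a half turn about z gives the same grasp; the last joint's range is limited). The gripper opens to 88 mm and grips with 3 to 60 N. Pads are 18 mm wide; open, the fingers measure 123 mm over their backs; the gripper's body (75 mm by 187 mm) begins 45 mm behind the grasp point.
Start: joints at [-67.792, 30.733, -0.252, 88.115, 0.149, 61.152, -4.079], TCP at [0.285, 0.584, 0.239] pointing down, gripper open.
Joint ranges: [-154.64, 154.64], [-21.42, 123.67], [-72.66, 72.17], [13.99, 137.28], [-74.86, 254.86], [10.95, 109.41], [-158.01, 158.01]. Speed limits (degrees/s): [136.94, 136.94, 180, 180, 180, 180, 180].

## Interface

Orientations are given as [roll, pitch, yaw] about the fixed x, y, z axes, in that order (R = Rz(yaw) Ry(pitch) Rx(roll)).
In Python, from bench import state, camera, camera_model, job_done gives the robot as it stands. The module is installed in compiled form; this text tells all that it offers.
- The arm moves only by the tool jog_arm, never from a script. Its arguments are lists of equal length, an entry for each row: "xyz": the shift along the tool's x, y, z in m, a list of three; "turn": the turn about the tool's z in degrees; "gripper": the closure, from -1 (fully open) to 1 (shut). A call has 1 to 8 rows; each row is the pose to reach, as a shift and turn from the pose commanded when the call began, along the tool's axes at that moment; what a row does not reach only later rows make up. A row lasts 1/8 s, in which the tool goes at most 62.5 mm and 10.7 degrees, less where a joint would pass 70% of its speed; a pose out of reach is approached as far as the arm can. A call with a gripper value outside its range is refused whole. The fingers move at their own pace and stop on an object; "newtons" is the grip in N (left out, the last holds). Time passes only in rows, so rows that repeat a pose let the fingers close. It gives the time, the measured TCP pose, the force, the opening and the grip force at its end, in the units of the state.
- state(): the state, without advancing time (a new reading comes with each control period).
- camera(name): name is "scene" or "top"; returns (picture, depth): 400x640x3 uint8, red, green, blue; 400x640 float32, m along the optical axis (not along the pixel's ray), 0 where there is no reading.
- camera_model(name): a dict with "fx", "fy", "cx", "cy" (pixels), "rvec" (rotation vector, rad) and "tvec" (3), from world to camera coordinates, as OpenCV has them. Camera axes: x right, y down, z forward; pixel columns grow to the right and rows downward; lengths in m; the calibration is good to about 2 mm. A picture is of the moment at which its call begins. camera_model takes no time and is no camera call.
- job_done(): hands the job in; it is judged then, once.
The state is a dict: "clock": time; "q": joint angles; "joint_vel": joint speeds; "joint_efforts": joint torques, N m; "eef_pos": TCP position; "tcp_rot": TCP orientation; "wrist_force": force on the tool from outside, world axes, zero at the start; "wrist_torque": the same for the moment, N m; "gripper_width": finger opening in m; "grip_force": force on a finger pad.
Only numpy, scipy, OpenCV 4.12 (cv2) and the standard library are available. Lean on these libraries where they do the work, as an engineer would, in place of code of your own. Each camera call takes 0.05 s, during which the arm holds its last target. There are 200 camera calls.

## Task

The grey carrying case on the desk has two toggle latches on its top; one is already shut, the other still stands open. Close the open one: swing its wire bail over so that the crossbar drops behind the hook of the keeper, then press the lever down past its dead centre until it lies shut with the bail held under the hook.

Things in the scene. Friction and masses are not known exactly. Their poses are not given: they have to be found in the camera images.
- case: Fixed grey case, 150 x 240 x 90 mm, origin under its centre, flat top at z = 90 mm, y along its seam. On top: folded black handle (12 mm high) in the middle, a latch 75 mm to each side. Either may be the open one; the shut one is its twin and shows how the open one must end.
- latch: The open steel latch. Origin on the case top, on the latch's middle line; x level towards the keeper (away from the robot), y along the seam, z up. Lever axis along y at x -24, z 12 mm. Keeper 20 mm wide, x 22 to 40, 16.5 mm high; hook on its far side: post ends at x 34, lip overhangs to x 40, its underside 12.5 mm up, plate below 2 mm thick.
- bail_bar (a point): Middle of the bail's 8 mm crossbar, 41 mm long, along the latch's y. Bail: U loop pivoted on the lever 16 mm from the lever axis, pivot to bar 74 mm, passing beyond the lever's tip. It starts flopped back 25 to 36 degrees past upright, swings freely; pushed past upright it falls and drops behind the hook (bar then 6 mm up, x 40 to 52 mm).
- lever (a joint): rad; 0 = shut, lying flat towards -x of the latch; pi/2 = upright; starts at 1.95 to 2.15, leaning to the keeper (stop 2.2). Plate 26 mm wide, 52 mm long from its axis, outer face (upper when shut) 7 mm off the axis. Bail pivot is 0.26 rad behind the lever, so dead centre is at 0.26. Stays where left; 2 N at the tip moves it, 3 to 6 N once hooked.

How it is judged (in metres and radians):
On the way:
1. the bail's crossbar has dropped behind the keeper's hook while the lever is still up (z of bail_bar in the frame of latch below 0.012 m and x of bail_bar in the frame of latch above 0.034 m and value of joint lever above 1 rad), for 0.1 s.
At the end, for the whole second after the job is handed in: The lever lies shut (within 0.12 rad of its stop, past dead centre) and stays so by itself, with the middle of the bail's crossbar held under the keeper's hook (less than 13 mm above the case top, 34 to 46 mm from the latch's origin towards the keeper) (value of joint lever below 0.12 rad and z of bail_bar in the frame of latch below 0.013 m and x of bail_bar in the frame of latch between 0.034 and 0.046 m); the robot touches nothing.
It also fails if it takes over 40 s, if anything falls off the work surface, if the arm or the gripper's body presses on something with over 40 N, if the wrist force passes 120 N, or if a joint passes its speed limit or range.

## Working session

There is one attempt and no reset: what is moved stays moved. The work goes in short steps, Python scripts to look and compute and a tool call to move; the robot and the scene stay as the last step left them, time stands still between calls to the robot, and variables do not carry over. Pictures are saved under pics/ and viewed, at most 10 in all, crops included, and the job is handed in when it is done.

Besides the shell and the picture viewer there is one more tool, called after "Emit:" as name(argument=value, ...) on one line, values as JSON. jog_arm: Moves the arm, as the interface text tells. Its arguments: {"type":"object","properties":{"xyz":{"type":"array","items":{"type":"array","items":{"type":"number"}}},"turn":{"type":"array","items":{"type":"number"}},"gripper":{"type":"array","items":{"type":"number"}},"newtons":{"type":"number"}},"required":["xyz","turn","gripper"]}

```bash
mkdir -p pics
cat > h.py <<'E'
import numpy as np, cv2
from bench import state, camera, camera_model, job_done
def pts(name, depth):
    m=camera_model(name); R=cv2.Rodrigues(np.array(m["rvec"],float))[0]; t=np.array(m["tvec"],float).ravel()
    v,u=np.mgrid[0:400,0:640]
    P=np.dstack([(u-m["cx"])/m["fx"]*depth,(v-m["cy"])/m["fy"]*depth,depth])
    return (P-t)@R
E
python3 - <<'E'
from h import *
print(state())
for n in ("scene","top"):
    p,d=camera(n); np.savez(f"pics/{n}.npz",p=p,d=d)
    cv2.imwrite(f"pics/{n}0.png",p[...,::-1])
    W=pts(n,d); 
    m=(d>0)&(abs(W[...,2]-.09)<.004); print(n,m.sum(),np.percentile(W[m],[2,50,98],axis=0).round(3).tolist())
    R=cv2.Rodrigues(np.array(camera_model(n)["rvec"]))[0]; print((-R.T@np.array(camera_model(n)["tvec"]).ravel()).round(3))
E
```

```text
{'clock': 0.0, 'q': array([-67.79299387,  30.77709987,  -0.25384402,  88.16739438,
         0.15057573,  61.15002732,  -4.07983246]), 'joint_vel': array([ 0.14924192, -0.05665784, -0.04800765,  0.04409763, -0.07102605,
       -0.03337915,  0.06375111]), 'joint_efforts': array([ 1.07187864e-04, -5.70986187e+01,  9.90736708e-01, -2.51595283e+01,
       -5.63431741e-02,  1.79931259e-02,  1.45919453e-04]), 'eef_pos': array([0.28471355, 0.58368662, 0.23786612]), 'tcp_rot': array([-1.79906179e+02,  8.57272008e-03,  1.54004133e+02]), 'wrist_force': array([ 0.20965952, -1.65782019, -0.12567146]), 'wrist_torque': array([-0.00842456,  0.04609926, -0.02540862]), 'grip_force': 0.0, 'gripper_width': 0.08816944630691977}
scene 7161 [[0.43, -0.374, 0.086], [0.523, 0.019, 0.09], [0.901, 1.099, 0.094]]
[ 0.066 -0.238  0.691]
top 10656 [[0.43, -0.361, 0.086], [0.522, 0.022, 0.09], [0.899, 0.514, 0.094]]
[0.404 0.138 0.942]
```

View pics/scene0.png

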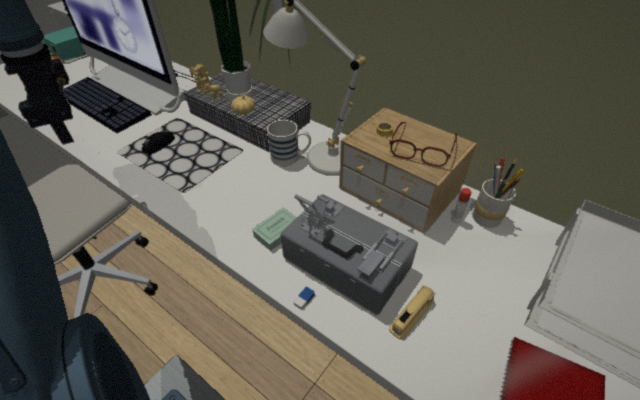

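View pics/top0.png

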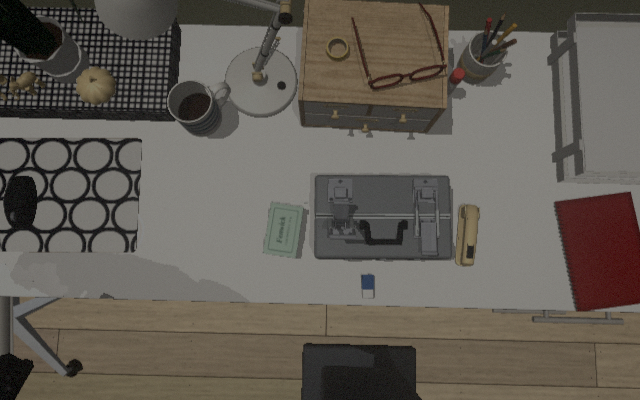

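The scene picture shows the case at (350,245) with the open latch on its left end (315,215). The top picture shows the case at columns 315-452, rows 176-260, nearly square to the base, with the open latch at (343,215), its keeper at (341,190) and the shut one at (427,215).

Run:
```python
from h import *
A={n:np.load(f"pics/{n}.npz") for n in("scene","top")}
a=cv2.resize(A["scene"]["p"][180:310,270:430],None,fx=4,fy=4,interpolation=cv2.INTER_CUBIC)
b=cv2.resize(A["top"]["p"][165:270,305:465],None,fx=4,fy=4,interpolation=cv2.INTER_CUBIC)
c=np.clip(a[:300*2].astype(float)*1.8,0,255).astype(np.uint8); cv2.imwrite("pics/cs.png",c[...,::-1])
cv2.imwrite("pics/ct.png",np.clip(b.astype(float)*1.8,0,255).astype(np.uint8)[...,::-1])
for n in A:
    W=pts(n,A[n]["d"]); z=W[...,2]
    m=(abs(z-.09)<.004)&(W[...,0]>.4)&(W[...,0]<.72)&(W[...,1]<.25)&(W[...,1]>-.25)
    k,l,s,_=cv2.connectedComponentsWithStats(m.astype(np.uint8))
    m=(l>0)&(s[l,4]>100)
    r=cv2.minAreaRect(W[m][:,:2].astype(np.float32)*1000); print(n,m.sum(),r, np.median(z[m]))
    c=np.array(r[0])/1000
    for lo,hi in((.1,.104),(.104,.108),(.108,.125),(.125,.3)):
        q=(z>lo)&(z<hi)&(abs(W[...,0]-c[0])<.09)&(abs(W[...,1]-c[1])<.13)
        for s_ in(1,-1):
            h=W[q&(s_*(W[...,1]-c[1])>.03)]
            if len(h): print(lo,s_,len(h),np.percentile(h,[2,50,98],axis=0).round(3).tolist())
```

```text
scene 5101 ((500.40972900390625, 25.906890869140625), (147.4441375732422, 239.29718017578125), 0.790305495262146) 0.09026793895395988
0.1 1 55 [[0.475, 0.057, 0.1], [0.486, 0.098, 0.103], [0.537, 0.113, 0.104]]
0.1 -1 206 [[0.466, -0.069, 0.1], [0.501, -0.052, 0.101], [0.551, -0.005, 0.104]]
0.104 1 87 [[0.478, 0.088, 0.104], [0.528, 0.099, 0.106], [0.546, 0.113, 0.108]]
0.104 -1 109 [[0.435, -0.062, 0.104], [0.535, -0.049, 0.107], [0.55, -0.037, 0.108]]
0.108 1 113 [[0.482, 0.08, 0.108], [0.49, 0.102, 0.119], [0.505, 0.118, 0.125]]
0.108 -1 339 [[0.434, -0.062, 0.108], [0.461, -0.05, 0.11], [0.535, -0.037, 0.113]]
0.125 1 308 [[0.452, 0.08, 0.126], [0.478, 0.1, 0.143], [0.517, 0.119, 0.188]]
top 8570 ((499.8787841796875, 26.489364624023438), (146.87582397460938, 238.39488220214844), 1.1272215843200684) 0.0894788010458965
0.1 1 51 [[0.47, 0.057, 0.1], [0.483, 0.099, 0.103], [0.546, 0.111, 0.104]]
0.1 -1 236 [[0.465, -0.07, 0.1], [0.504, -0.037, 0.101], [0.551, -0.004, 0.104]]
0.104 1 135 [[0.478, 0.09, 0.104], [0.533, 0.101, 0.106], [0.545, 0.111, 0.108]]
0.104 -1 264 [[0.44, -0.063, 0.104], [0.484, -0.049, 0.107], [0.549, -0.037, 0.108]]
0.108 1 196 [[0.484, 0.083, 0.108], [0.495, 0.101, 0.118], [0.534, 0.12, 0.125]]
0.108 -1 367 [[0.433, -0.062, 0.108], [0.459, -0.049, 0.109], [0.488, -0.037, 0.113]]
0.125 1 396 [[0.452, 0.081, 0.126], [0.476, 0.101, 0.146], [0.517, 0.121, 0.188]]
```

View pics/cs.png

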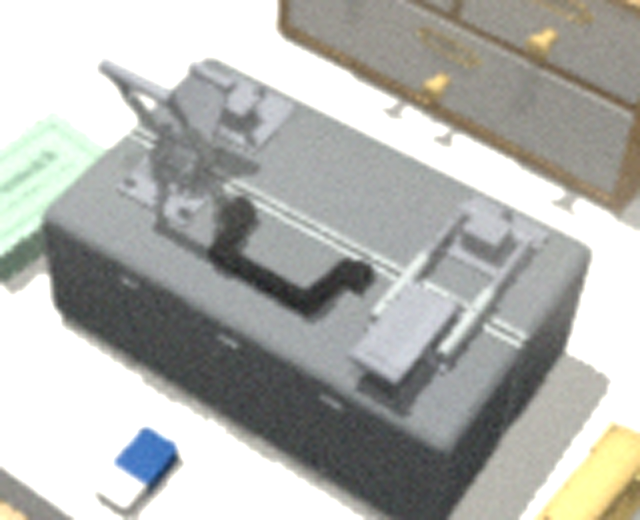

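View pics/ct.png

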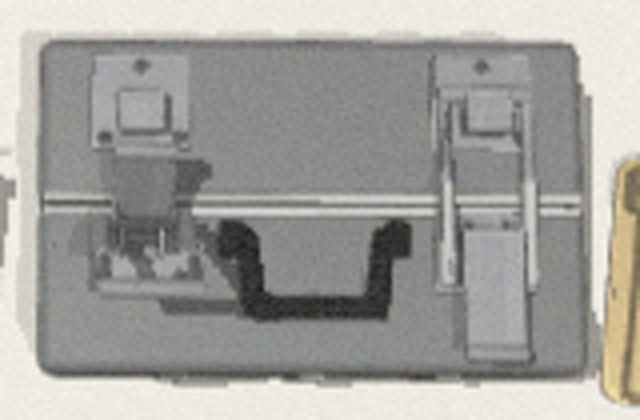

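The crops show the lever leaning to the keeper, bail flopped towards the robot with the crossbar high at about crop (100,65) in the scene view. The shut twin's lever is on the near side at crop-top (497,290). Now I'll pin down keeper, bar and lever tip.

Run:
```python
from h import *
for n in("scene","top"):
    W=pts(n,np.load(f"pics/{n}.npz")["d"]); x,y,z=[W[...,i] for i in range(3)]
    def rep(t,m): 
        h=W[m]; print(n,t,len(h),"med",np.median(h,0).round(4).tolist(),"p5",np.percentile(h,5,axis=0).round(4).tolist(),"p95",np.percentile(h,95,axis=0).round(4).tolist())
    near=(abs(y-.1)<.03)
    rep("keeper open",near&(z>.1045)&(z<.109)&(x>.52)&(x<.56))
    rep("keeper shut",(abs(y+.05)<.016)&(z>.1045)&(z<.109)&(x>.525)&(x<.56))
    rep("bar",near&(z>.178)&(z<.22)&(x<.55)&(x>.4))
    rep("lever",(abs(y-.1)<.012)&(z>.135)&(z<.165)&(x>.48)&(x<.53))
    rep("drawer",(x>.58)&(x<.8)&(abs(y-.02)<.1)&(z>.1))
```

```text
scene keeper open 42 med [0.5387, 0.0991, 0.1064] p5 [0.5307, 0.093, 0.1051] p95 [0.5456, 0.1063, 0.1077]
scene keeper shut 76 med [0.5401, -0.0479, 0.1064] p5 [0.5319, -0.0563, 0.1047] p95 [0.5497, -0.0391, 0.1082]
scene bar 87 med [0.4545, 0.0983, 0.1871] p5 [0.4518, 0.0813, 0.1819] p95 [0.4585, 0.1187, 0.1886]
scene lever 66 med [0.513, 0.1001, 0.1407] p5 [0.5095, 0.0895, 0.1356] p95 [0.5176, 0.1107, 0.1444]
scene drawer 4815 med [0.7085, 0.009, 0.1539] p5 [0.679, -0.0717, 0.1074] p95 [0.7892, 0.1088, 0.1827]
top keeper open 85 med [0.5366, 0.1018, 0.1062] p5 [0.5295, 0.0933, 0.1046] p95 [0.5448, 0.1105, 0.1081]
top keeper shut 96 med [0.5417, -0.0484, 0.106] p5 [0.5329, -0.057, 0.1045] p95 [0.5487, -0.0393, 0.1078]
top bar 134 med [0.455, 0.1003, 0.1867] p5 [0.4517, 0.0825, 0.183] p95 [0.4585, 0.118, 0.1887]
top lever 78 med [0.5136, 0.1005, 0.1413] p5 [0.5097, 0.09, 0.1358] p95 [0.5174, 0.1112, 0.1448]
top drawer 8870 med [0.7278, 0.0218, 0.1533] p5 [0.6795, -0.0622, 0.1172] p95 [0.7924, 0.1106, 0.1833]
```

Emit:
jog_arm(xyz=[[0,0,0],[0,0,0],[0,0,0]], turn=[-10,-20,-26], gripper=[1,1,1])

```text
clock: 0.48
eef_pos: [0.2849, 0.5838, 0.2382]
tcp_rot: [-179.9, -0.0, -179.8]
wrist_force: [0.7, 0.5, 0.7]
gripper_width: 0.0603
grip_force: 0.0
```

Latch origin is about (0.5065, 0.1005, 0.090). The keeper top reads 16.3 mm up (expected 16.5), and the bar is at (0.455, 0.100, 0.184), in line with the given geometry. I go behind the bar first.

Emit:
jog_arm(xyz=[[-0.017,-0.06,-0.03],[-0.034,-0.12,-0.03],[-0.05,-0.18,-0.03],[-0.067,-0.24,-0.03],[-0.084,-0.3,-0.03],[-0.1,-0.36,-0.03],[-0.117,-0.42,-0.03],[-0.13,-0.484,-0.03]], turn=[0,0,0,0,0,0,0,0], gripper=[1,1,1,1,1,1,1,1])

```text
clock: 1.48
eef_pos: [0.4136, 0.1056, 0.2688]
tcp_rot: [180.0, 0.0, -180.0]
wrist_force: [1.3, -0.5, 0.3]
gripper_width: 0.0004
grip_force: 0.0
```

Emit:
jog_arm(xyz=[[0,0,0],[0,0,0],[0,0,0]], turn=[0,0,0], gripper=[1,1,1])

```text
clock: 1.85
eef_pos: [0.4131, 0.1091, 0.2686]
tcp_rot: [180.0, -0.0, -179.8]
wrist_force: [-0.1, -0.4, -0.1]
gripper_width: -0.0001
grip_force: 0.0
```

Emit:
jog_arm(xyz=[[0,-0.005,0.03],[0,-0.009,0.06],[0,-0.009,0.085],[0,-0.009,0.097],[0,-0.009,0.097]], turn=[0,0,0,0,0], gripper=[1,1,1,1,1])

```text
clock: 2.48
eef_pos: [0.413, 0.0992, 0.1714]
tcp_rot: [-180.0, -0.1, -179.9]
wrist_force: [0.2, 0.4, 0.5]
gripper_width: 0.0005
grip_force: 0.0
```

Emit:
jog_arm(xyz=[[-0.008,0,0],[-0.016,0,0],[-0.024,0,0],[-0.032,0,0],[-0.038,0,0],[-0.044,0,0],[-0.05,0,0],[-0.055,0,0]], turn=[0,0,0,0,0,0,0,0], gripper=[1,1,1,1,1,1,1,1])

```text
clock: 3.48
eef_pos: [0.4688, 0.0986, 0.1717]
tcp_rot: [-180.0, 0.0, 180.0]
wrist_force: [-0.7, 0.2, 0.0]
gripper_width: 0.0004
grip_force: 0.0
```

Emit:
jog_arm(xyz=[[-0.005,0,0],[-0.01,0,0],[-0.015,0,0],[-0.02,0,0],[-0.02,0,0],[-0.02,0,0],[-0.02,0,0],[-0.02,0,0]], turn=[0,0,0,0,0,0,0,0], gripper=[1,1,1,1,1,1,1,1])

```text
clock: 4.47
eef_pos: [0.4883, 0.0986, 0.1717]
tcp_rot: [-180.0, -0.0, -180.0]
wrist_force: [0.6, -1.1, 0.3]
gripper_width: -0.0
grip_force: 0.0
```

Run:
```python
from h import *
out=[]
for n,(r,c) in (("scene",(170,255)),("top",(155,300))):
    p,d=camera(n); W=pts(n,d); x,y,z=[W[...,i] for i in range(3)]
    m=(abs(y-.1)<.03)&(z>.097)&(z<.16)&(x>.55)&(x<.58); print(n,m.sum(),np.median(W[m],0).round(4) if m.any() else "")
    m=(abs(y-.1)<.01)&(z>.13)&(z<.16)&(x>.49)&(x<.53); print("lever",m.sum(),np.percentile(W[m],[5,95],axis=0).round(4) if m.any() else "")
    out.append(cv2.resize(p[r:r+110,c:c+130],None,fx=3,fy=3,interpolation=cv2.INTER_CUBIC))
cv2.imwrite("pics/a1.png",np.clip(np.hstack(out)*1.8,0,255).astype(np.uint8)[...,::-1])
```

```text
scene 58 [0.5594 0.1089 0.1248]
lever 72 [[0.5072 0.091  0.1304]
 [0.5172 0.1083 0.1444]]
top 0 
lever 0
```

View pics/a1.png

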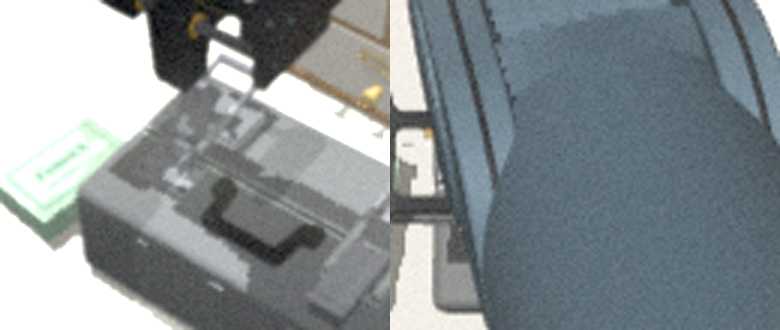

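The scene view shows the loop past the lever, with its crossbar at about (230,60), measured at rel. (53, 35) mm. It is either still falling or resting, and the arm hides the top view. I raise the tool and look again.

Emit:
jog_arm(xyz=[[0,0,-0.04],[0,0,-0.08],[-0.02,0,-0.09],[-0.04,0,-0.09],[-0.06,0,-0.09],[-0.06,0,-0.09]], turn=[0,0,0,0,0,0], gripper=[1,1,1,1,1,1])

```text
clock: 5.32
eef_pos: [0.5491, 0.0984, 0.2615]
tcp_rot: [-180.0, 0.0, 180.0]
wrist_force: [-0.2, -0.1, 0.7]
gripper_width: 0.0005
grip_force: 0.0
```

Run:
```python
from h import *
p,d=camera("scene"); W=pts("scene",d); x,y,z=[W[...,i] for i in range(3)]
print(state()["eef_pos"])
m=(abs(y-.1)<.03)&(z>.094)&(z<.16)&(x>.548)&(x<.58); print(m.sum(),np.percentile(W[m],[5,50,95],axis=0).round(4).tolist() if m.any() else "")
m=(abs(y-.1)<.01)&(z>.13)&(z<.16)&(x>.49)&(x<.53); print("lever",m.sum(),np.percentile(W[m],[5,95],axis=0).round(4) if m.any() else "")
cv2.imwrite("pics/a2.png",np.clip(cv2.resize(p[170:280,255:385],None,fx=5,fy=5,interpolation=cv2.INTER_CUBIC)*1.8,0,255).astype(np.uint8)[...,::-1])
```

```text
[0.54815724 0.09850191 0.26141194]
60 [[0.5507, 0.0825, 0.0959], [0.5572, 0.0979, 0.0993], [0.5606, 0.1191, 0.1016]]
lever 75 [[0.5069 0.0912 0.1308]
 [0.5163 0.1085 0.1448]]
```

View pics/a2.png

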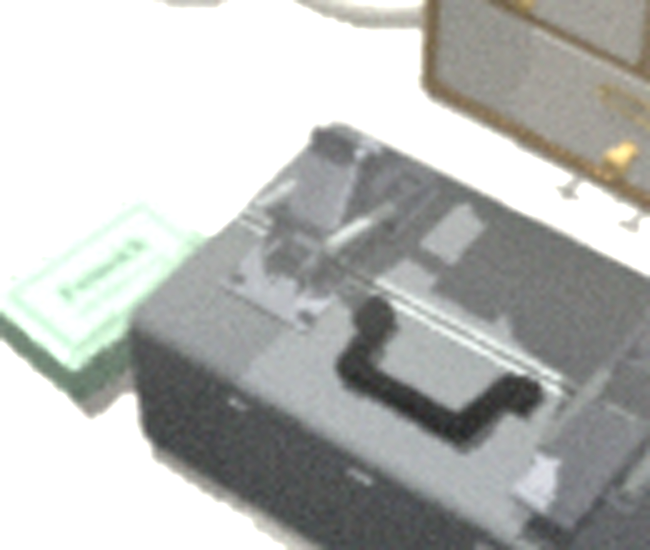

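The bail has dropped behind the hook: crossbar top is about 9.5 mm up at rel. x 50 (crop (345,135)), and the lever is still up. Now I lower on the keeper side of the lever and sweep it over.

Emit:
jog_arm(xyz=[[0,0,0.04],[0,0.002,0.08],[0,0.002,0.11],[0,0.002,0.1235],[0,0.002,0.1235],[0,0.002,0.1235]], turn=[0,0,0,0,0,0], gripper=[1,1,1,1,1,1])

```text
clock: 6.12
eef_pos: [0.5492, 0.1007, 0.1395]
tcp_rot: [180.0, 0.1, 180.0]
wrist_force: [0.1, 0.4, 0.4]
gripper_width: 0.0
grip_force: 0.0
```

Emit:
jog_arm(xyz=[[0.0135,0,0],[0.0285,0,0],[0.0385,0,0],[0.0485,0,-0.006],[0.0575,0,-0.008],[0.0665,0,-0.0075],[0.0725,0,-0.0055],[0.079,0,-0.003]], turn=[0,0,0,0,0,0,0,0], gripper=[1,1,1,1,1,1,1,1])

```text
clock: 7.12
eef_pos: [0.4697, 0.1005, 0.1411]
tcp_rot: [180.0, 0.1, 180.0]
wrist_force: [6.0, -0.3, -4.8]
gripper_width: 0.0004
grip_force: 2.8
```

Run:
```python
from h import *
p,d=camera("scene"); W=pts("scene",d); x,y,z=[W[...,i] for i in range(3)]
s=state(); print(s["eef_pos"],s["wrist_force"])
m=(abs(y-.1)<.03)&(z>.094)&(z<.104)&(x>.541)&(x<.58); print(m.sum(),np.percentile(W[m],[5,50,95],axis=0).round(4).tolist() if m.any() else "")
m=(abs(y-.1)<.012)&(z>.112)&(z<.15)&(x>.42)&(x<.5); print("lever",m.sum(),np.percentile(W[m],[5,95],axis=0).round(4) if m.any() else "")
cv2.imwrite("pics/a3.png",np.clip(cv2.resize(p[170:280,255:385],None,fx=5,fy=5,interpolation=cv2.INTER_CUBIC)*1.8,0,255).astype(np.uint8)[...,::-1])
```

```text
[0.46874354 0.10046035 0.14069229] [ 3.49218229  0.81009379 -3.18600857]
0 
lever 94 [[0.4521 0.0884 0.1125]
 [0.4787 0.1102 0.148 ]]
```

View pics/a3.png

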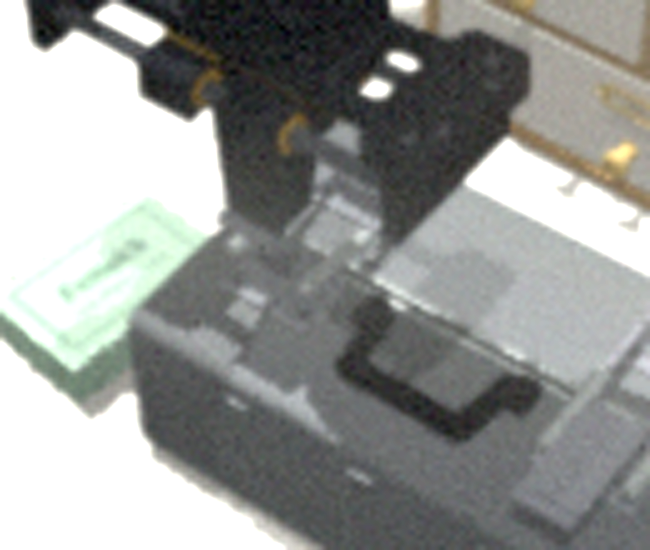

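The fingers press on the lever, now about half over (crop (335,210)). The bar is hidden behind the gripper. Contact force is small, so I continue down.

Emit:
jog_arm(xyz=[[0.0055,0,0.004],[0.0105,0,0.0085],[0.0135,0,0.012],[0.016,0,0.0155],[0.018,0,0.0195],[0.02,0,0.0235],[0.021,0,0.028],[0.022,0,0.032]], turn=[0,0,0,0,0,0,0,0], gripper=[1,1,1,1,1,1,1,1])

```text
clock: 8.18
eef_pos: [0.4481, 0.1004, 0.1092]
tcp_rot: [180.0, 0.1, 180.0]
wrist_force: [2.6, -2.2, 18.1]
gripper_width: 0.0002
grip_force: 11.4
```

Emit:
jog_arm(xyz=[[0,0,0.001],[0,0,0.002],[0,0,0.003],[0,0,0.003]], turn=[0,0,0,0], gripper=[1,1,1,1])

```text
clock: 8.68
eef_pos: [0.4481, 0.1004, 0.1087]
tcp_rot: [180.0, 0.1, 180.0]
wrist_force: [-6.6, -3.7, 37.1]
gripper_width: 0.0
grip_force: 20.6
```

It is against its stop: 18.7 mm up, with 37 N on the fingers. I retract and check.

Emit:
jog_arm(xyz=[[0,0,-0.02],[0,0,-0.06],[0,0,-0.1],[0,0.06,-0.12],[0,0.12,-0.12],[0,0.18,-0.12],[0,0.24,-0.12],[0,0.3,-0.12]], turn=[0,0,0,0,0,0,0,0], gripper=[1,1,1,1,1,1,1,1])

```text
clock: 9.68
eef_pos: [0.4456, 0.4017, 0.2252]
tcp_rot: [-179.9, -0.2, -180.0]
wrist_force: [0.8, 0.8, 0.4]
gripper_width: 0.0007
grip_force: 0.0
```

Run:
```python
from h import *
out=[]; s=state(); print(s["eef_pos"],s["wrist_force"])
for n,(r,c) in (("scene",(180,270)),("top",(165,305))):
    p,d=camera(n); W=pts(n,d); x,y,z=[W[...,i] for i in range(3)]
    for y0 in(.1005,-.0485):
        m=(abs(y-y0)<.01)&(x>.425)&(x<.485)&(z>.1); print(n,"lever",y0,m.sum(),np.percentile(W[m],[5,50,95],axis=0).round(4).tolist() if m.any() else "")
        m=(abs(y-y0)<.024)&(abs(y-y0)>.013)&(x>.52)&(x<.57)&(z>.096); print(n,"bail end",m.sum(),np.percentile(W[m],[5,50,95],axis=0).round(4).tolist() if m.any() else "")
    out.append(cv2.resize(p[r:r+110,c:c+160],None,fx=2.5,fy=2.5,interpolation=cv2.INTER_CUBIC))
cv2.imwrite("pics/a4.png",np.clip(np.vstack(out)*1.8,0,255).astype(np.uint8)[...,::-1])
```

```text
[0.44557047 0.40166601 0.22517   ] [0.75334036 0.84022615 0.37628496]
scene lever 0.1005 203 [[0.4317, 0.0915, 0.1081], [0.4573, 0.1006, 0.1095], [0.4827, 0.1095, 0.1125]]
scene bail end 60 [[0.5217, 0.0823, 0.0961], [0.536, 0.0868, 0.0993], [0.5463, 0.1216, 0.1013]]
scene lever -0.0485 250 [[0.435, -0.0573, 0.1077], [0.4581, -0.0487, 0.1096], [0.4816, -0.0397, 0.1122]]
scene bail end 81 [[0.5224, -0.0677, 0.0982], [0.5388, -0.0348, 0.1], [0.5508, -0.028, 0.1022]]
top lever 0.1005 366 [[0.4329, 0.0919, 0.1064], [0.4583, 0.1005, 0.1086], [0.4823, 0.1092, 0.1116]]
top bail end 92 [[0.5216, 0.0823, 0.0966], [0.5364, 0.1001, 0.099], [0.5476, 0.1208, 0.1018]]
top lever -0.0485 369 [[0.435, -0.0573, 0.1063], [0.4586, -0.0486, 0.1088], [0.4826, -0.0391, 0.1119]]
top bail end 117 [[0.5218, -0.0671, 0.0969], [0.5378, -0.0617, 0.0997], [0.551, -0.0286, 0.1024]]
```

View pics/a4.png

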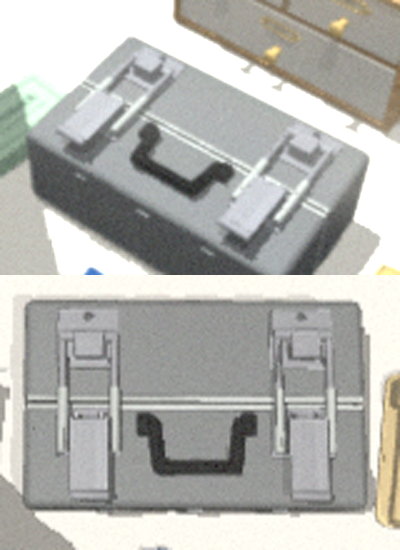

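Both latches now look alike. In the lower picture, the left lever at (92,470) and its bail match the right twin at (312,470), and the heights and ends agree to within 1–3 mm. I hand the job in.

```bash
python3 -c "
from bench import job_done
print(job_done())"
```

```text
the job is handed in; nothing more can be done
None
```

The open latch is now shut, with its bail under the keeper's hook and its lever flat like the twin's; I handed the job in at about 10 s with the robot clear of it, but no verdict came back.

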